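Shut the eraser in a pair of desk pots, rim on rim

ROBOT

A 6-joint arm with a two-finger parallel gripper is mounted at the origin on the work surface. World frame = base frame: x ahead of the robot, y to its left, z up, the work surface at z = 0. Lengths are in m, angles in rad, forces in N, time in s.
With the tool pointing down it reaches from about 0.3 to 0.75 m from the base axis. Payload 8.5 kg.
Tool frame: the origin (TCP) lies between the finger pads; the fingertips stand 19 mm ahead of it and the grasp point (between the pads) is the TCP; z points along the fingers, y is the line along which they close (so a half turn about z gives the same grasp; the last joint's range is limited). The gripper opens to 88 mm and grips with 3 to 60 N. Pads are 18 mm wide; open, the fingers measure 123 mm over their backs; the gripper's body (75 mm by 187 mm) begins 45 mm behind the grasp point.
Start: joints at [-1.538, 0.381, 1.297, -0, 1.464, -0.215], TCP at [0.135, -0.533, 0.258] pointing down, gripper open.
Joint ranges: [-3.11, 3.11], [-0.89, 2.33], [0.22, 2.48], [-1.42, 4.56], [0.17, 2.85], [-2.88, 2.88]. Speed limits (rad/s): [2.39, 2.39, 3.14, 3.14, 3.14, 3.14].

INTERFACE

Orientations are given as [roll, pitch, yaw] about the fixed x, y, z axes, in that order (R = Rz(yaw) Ry(pitch) Rx(roll)).
In Python, from station import r, eyes gives the robot as it stands.
- The arm moves only by the tool step_arm, never from a script. Its argument "steps" is a list of rows, each a list of 3 entries, a list of its own where there are three numbers: the turn, a rotation vector about the world's x, y, z in units of 8 degrees (1.0 is 8 degrees), then the shift along the world's x, y, z in units of 25 mm (1.0 is 25 mm), then the opening, from -1 (shut) to 1 (fully open). A call has 1 to 20 rows; each row is the pose to reach, as a shift and turn from the pose commanded when the call began; what a row does not reach only later rows make up. A row lasts 1/10 s, in which the tool goes at most 50 mm and 8.59 degrees, less where a joint would pass 70% of its speed; a pose out of reach is approached as far as the arm can. A call with a gripper value outside its range is refused whole. The fingers move at their own pace and stop on an object; "newtons" is the grip in N (left out, the last holds). Time passes only in rows, so rows that repeat a pose let the fingers close. It gives the time, the measured TCP pose, the force, the opening and the grip force at its end, in the units of the state.
- r.observe(): the state, without advancing time (a new reading comes with each control period).
- eyes.camera(name): name is "scene" or "top"; returns a dict with "frame" (400x640x3 uint8, red, green, blue), "range_z" (400x640 float32, m along the optical axis (not along the pixel's ray), 0 where there is no reading), "fovy" (degrees; the focal length in pixels is half the picture's height over the tangent of half this angle, whatever the lens; pixels are square), "cx", "cy" (the principal point, pixels), "rvec" (rotation vector, rad) and "tvec" (3), from world to camera coordinates, as OpenCV has them. Camera axes: x right, y down, z forward; pixel columns grow to the right and rows downward; lengths in m; the calibration is good to about 2 mm. A picture is of the moment at which its call begins.
- r.sign_off(): hands the job in; it is judged then, once.
The state is a dict: "time": time; "joint_pos": joint angles; "qd": joint speeds; "effort": joint torques, N m; "eef_pos": TCP position; "ee_rot": TCP orientation; "contact_force": force on the tool from outside, world axes, zero at the start; "wrist_torque": the same for the moment, N m; "grip_width": finger opening in m; "grip_force": force on a finger pad.
Only numpy, scipy, OpenCV 4.12 (cv2) and the standard library are available. Lean on these libraries where they do the work, as an engineer would, in place of code of your own. Each camera call takes 0.05 s, during which the arm holds its last target. There are 200 camera calls.

TASK

Put the eraser into the wooden pot that stands mouth-up, then close that pot with its twin, the wider of the two mouth-down pots: set it down mouth-down on top, do not drop it, so that the two rims sit evenly on each other all the way round. Never tip the pot over, and leave the narrow pot, the hole punch, the highlighter and the pencil box where they are.

Things in the scene. Friction and masses are not known exactly. Their poses are not given: they have to be found in the camera images.
- pot_rim (a point): Centre of the mouth, level with the rim, of the loose plain wooden pot that stands mouth-up on the desk: a straight round cylinder 64 mm outside diameter, 62 mm tall, wall 6 mm (mouth 52 mm inside), floor 8 mm thick, about 0.14 kg. z points out of the mouth (up). This point is 62 mm above the desk.
- cover_mid (a point): Centre, half-way up, of the wider loose mouth-down wooden pot, the twin of the mouth-up one (64 mm outside diameter, 62 mm tall, wall 6 mm, closed end 8 mm thick and on top, about 0.12 kg). z points up, out of its closed end. It stands on its rim on the desk, so this point is 31 mm above the desk at the start.
- cover_rim (a point): Centre of the mouth of that same wider mouth-down pot, in the plane of its rim, 31 mm below cover_mid; z points up into the pot.
- eraser_mid (a point): Centre of a loose white eraser block in a plain cardboard sleeve, 36 x 18 x 12 mm (its x, y, z), lying flat on the desk, 15 g. The long side lies along its x.
- narrow_mid (a point): Bystander: centre of a narrower loose wooden pot, also mouth-down, 48 mm outside diameter, 50 mm tall. It does not fit the mouth-up pot's rim. The three pots swap places from run to run.
- punch: Bystander: loose steel hole punch with a black base 95 x 110 mm and a broad press lever on top, about 60 mm tall; origin under its middle.
- highlighter: Bystander: loose flat yellow highlighter lying on the desk, 116 x 25 x 15 mm, long along its x; origin on its underside, near its middle.
- pencil_box: Bystander: open loose wooden pencil box, 75 x 200 x 40 mm, long along its y, at the far side of the desk; origin under its middle.

How it is judged:
By the outcome, as a careful person would: the job done as asked, in the order asked, and still so for the second after the job is handed in, with the robot touching nothing.
It also fails if it takes over 59 s, if anything falls off the work surface, if the arm or the gripper's body presses on something with over 40 N, if the wrist force passes 120 N, or if a joint passes its speed limit or range.

## Working session

There is one attempt and no reset: what is moved stays moved. The work goes in short steps, Python scripts to look and compute and a tool call to move; the robot and the scene stay as the last step left them, time stands still between calls to the robot, and variables do not carry over. Pictures are saved under pics/ and viewed, at most 10 in all, crops included, and the job is handed in when it is done.

Besides the shell and the picture viewer there is one more tool, called by a JSON object that holds its "method" and its "body". step_arm: Moves the arm, as the interface text tells. Its arguments: {"type":"object","properties":{"steps":{"type":"array"},"newtons":{"type":"number"}},"required":["steps"]}

```bash
mkdir -p pics; cat > h.py <<'E'
import numpy as np, cv2
from station import r, eyes
def cam(n):
    c=eyes.camera(n); R,_=cv2.Rodrigues(np.array(c["rvec"],float)); t=np.array(c["tvec"],float).ravel()
    H,W=c["range_z"].shape; f=H/2/np.tan(np.radians(c["fovy"])/2)
    u,v=np.meshgrid(np.arange(W),np.arange(H)); z=c["range_z"]
    P=np.stack([(u-c["cx"])/f*z,(v-c["cy"])/f*z,z],-1)
    c["P"]=(P-t)@R; c["P"][z<=0]=np.nan; c["R"]=R;c["t"]=t;c["f"]=f
    return c
def save(c,n): cv2.imwrite("pics/"+n,c["frame"][:,:,::-1])
E
python3 - <<'E'
from h import *
for n in("scene","top"):
    c=cam(n); save(c,n+"0.png"); print(n,c["fovy"],-c["R"].T@c["t"],c["R"][2],np.isnan(c["P"][...,0]).mean())
print(r.observe())
E
```

```text
scene 54.55722013451453 [1.19963522 0.12075885 0.69397254] [-0.67268605 -0.14251507 -0.72607364] 0.00404296875
top 45.53885443353499 [ 0.43471355 -0.00927955  1.27412444] [ 0.13286185 -0.01297026 -0.9910497 ] 0.00419140625
{'time': 0.1, 'joint_pos': array([-1.53831669e+00,  3.81148844e-01,  1.29812662e+00,  1.83413766e-05,
        1.46358590e+00, -2.15329332e-01]), 'qd': array([ 0.00129271, -0.00094125, -0.00286447, -0.00031316,  0.00049932,
        0.0018051 ]), 'effort': array([ 4.08300708e-03, -4.38646960e+01, -2.24909985e+01,  7.15069100e-02,
        3.42140207e-02, -7.26998587e-05]), 'eef_pos': array([ 0.13488358, -0.53298853,  0.25720831]), 'ee_rot': array([-3.14035713e+00, -2.88897674e-04,  2.47806817e-01]), 'contact_force': array([-0.65525351, -0.14976617,  0.42057399]), 'wrist_torque': array([ 0.01340646, -0.03276955, -0.00817439]), 'grip_force': 0.0, 'grip_width': 0.08804704516937395}
```

View pics/top0.png

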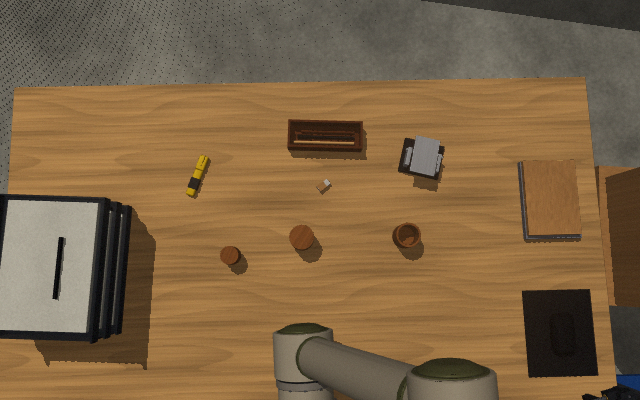

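View pics/scene0.png

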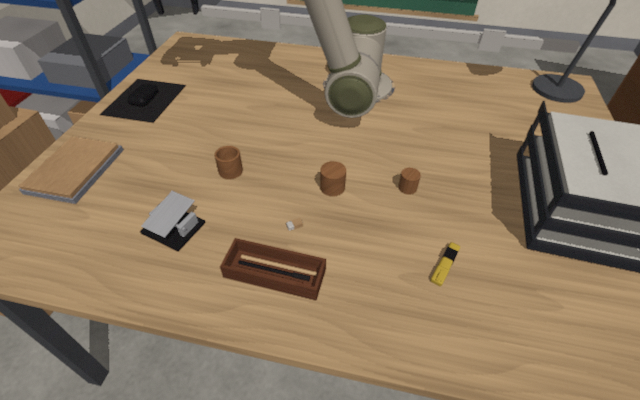

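The top view shows the mouth-up pot at (407,236), the cover at (302,238), the narrow pot at (231,256) and the eraser at (324,186). The scene view shows the same things at (229,162), (333,178), (409,180) and (294,225).

```bash
cat >> h.py <<'E'
def near(c,uv,w,zlo,zhi):
    u,v=uv; P=c["P"][v-w:v+w,u-w:u+w].reshape(-1,3)
    return P[(P[:,2]>zlo)&(P[:,2]<zhi)]
def circ(P): 
    (x,y),rr=cv2.minEnclosingCircle(P[:,:2].astype(np.float32)); return np.round([x,y,rr,len(P),np.median(P[:,2])],4)
E
python3 - <<'E'
from h import *
px={"top":dict(pot=(407,236),cover=(302,238),narrow=(231,256),er=(324,186)),"scene":dict(pot=(229,162),cover=(333,178),narrow=(409,180),er=(294,225))}
for n in px:
    c=cam(n)
    for k,uv in px[n].items():
        if k=="er":
            P=near(c,uv,14,.006,.03); print(n,k,len(P),np.median(P[:,2]),cv2.minAreaRect((P[:,:2]*1000).astype(np.float32)))
            print(np.nanmedian(c["P"][uv[1]-30:uv[1]+30,uv[0]-30:uv[0]+30,2]))
        else:
            z=.05 if k=="narrow" else .062
            print(n,k,circ(near(c,uv,24,z-.006,z+.006)))
E
```

```text
top pot [ 5.128e-01 -2.650e-01  3.200e-02  1.690e+02  6.080e-02]
top cover [5.125e-01 7.500e-03 3.190e-02 4.770e+02 6.140e-02]
top narrow [4.715e-01 1.934e-01 2.400e-02 2.710e+02 4.920e-02]
top er 88 0.010896452061426566 ((647.3316040039062, -63.11431884765625), (47.14152526855469, 36.08721923828125), 52.3276481628418)
-0.0006786196174122794
scene pot [ 5.122e-01 -2.649e-01  3.310e-02  1.870e+02  6.090e-02]
scene cover [5.119e-01 7.000e-03 3.330e-02 3.980e+02 6.200e-02]
scene narrow [4.718e-01 1.933e-01 2.530e-02 2.250e+02 5.010e-02]
scene er 121 0.011468785052907235 ((653.5132446289062, -53.383880615234375), (21.220048904418945, 34.96658706665039), 34.649757385253906)
0.00019835117674535271
```

```bash
cat >> h.py <<'E'
def eraser(c):
    P=c["P"].reshape(-1,3); z=P[:,2]
    P=P[(z>.006)&(z<.016)&(np.hypot(P[:,0]-.65,P[:,1]+.055)<.032)]
    C=P[:,:2].mean(0); w,V=np.linalg.eigh(np.cov((P[:,:2]-C).T)); 
    return len(P),C,np.sqrt(w*12),np.degrees(np.arctan2(V[1,1],V[0,1])),cv2.minAreaRect((P[:,:2]*1000).astype(np.float32))
E
python3 - <<'E'
from h import *
for n in("top","scene"): print(eraser(cam(n)))
E
```

```text
(82, array([ 0.65441939, -0.05270129]), array([0.01856667, 0.03636517]), np.float64(128.8187009022477), ((654.8967895507812, -52.94668960571289), (18.306663513183594, 35.73663330078125), 36.530723571777344))
(119, array([ 0.65475223, -0.05233593]), array([0.02045478, 0.03611818]), np.float64(126.05071218853584), ((653.6011962890625, -53.34441375732422), (20.14033317565918, 35.34381866455078), 33.927703857421875))
```

{"method": "step_arm", "body": {"steps": [[[0, 0, 1], [1.4, 1.3, -0.2], 1], [[0, 0, 2], [2.8, 2.6, -0.4], 1], [[0, 0, 3], [4.2, 3.9, -0.6], 1], [[0, 0, 4], [5.6, 5.2, -0.8], 1], [[0, 0, 5], [7, 6.5, -1], 1], [[0, 0, 6], [8.4, 7.8, -1.2], 1], [[0, 0, 7], [9.8, 9.1, -1.4], 1], [[0, 0, 8], [11.2, 10.4, -1.6], 1], [[0, 0, 9], [12.6, 11.7, -1.8], 1], [[0, 0, 10], [14, 13, -2], 1], [[0, 0, 11], [15.4, 14.3, -2.2], 1], [[0, 0, 12], [16.8, 15.6, -2.5], 1], [[0, 0, 13], [18.2, 16.9, -2.8], 1], [[0, 0, 13.8], [19.6, 18.2, -3.2], 1], [[0, 0, 13.8], [20.74, 19.18, -3.6], 1], [[0, 0, 13.8], [20.74, 19.18, -3.6], 1], [[0, 0, 13.8], [20.74, 19.18, -3.6], 1], [[0, 0, 13.8], [20.74, 19.18, -3.6], 1], [[0, 0, 13.8], [20.74, 19.18, -3.6], 1], [[0, 0, 13.8], [20.74, 19.18, -3.6], 1]]}}

```text
time: 2.3
eef_pos: [0.6531, -0.0546, 0.1684]
ee_rot: [3.141, 0.001, 2.173]
contact_force: [0.2, -0.6, 0.2]
grip_width: 0.0879
grip_force: 0.0
```

{"method": "step_arm", "body": {"steps": [[[0, 0, 0.25], [0.06, 0.07, -1], 0.2], [[0, 0, 0.25], [0.06, 0.07, -2], 0.0], [[0, 0, 0.25], [0.06, 0.07, -3], -0.1], [[0, 0, 0.25], [0.06, 0.07, -4], -0.1], [[0, 0, 0.25], [0.06, 0.07, -4.8], -0.1], [[0, 0, 0.25], [0.06, 0.07, -5.3], -0.1], [[0, 0, 0.25], [0.06, 0.07, -5.6], -0.1], [[0, 0, 0.25], [0.06, 0.07, -5.82], -0.1], [[0, 0, 0.25], [0.06, 0.07, -5.82], -0.1], [[0, 0, 0.25], [0.06, 0.07, -5.82], -0.1], [[0, 0, 0.25], [0.06, 0.07, -5.82], -1], [[0, 0, 0.25], [0.06, 0.07, -5.82], -1], [[0, 0, 0.25], [0.06, 0.07, -5.82], -1], [[0, 0, 0.25], [0.06, 0.07, -5.82], -1], [[0, 0, 0.25], [0.06, 0.07, -5.82], -1], [[0, 0, 0.25], [0.06, 0.07, -5.82], -1], [[0, 0, 0.25], [0.06, 0.07, -5.82], -1], [[0, 0, 0.25], [0.06, 0.07, -5.82], -1]], "newtons": 8}}

```text
time: 4.1
eef_pos: [0.655, -0.0519, 0.0226]
ee_rot: [3.141, 0.0, 2.21]
contact_force: [-0.6, 1.1, 5.3]
grip_width: 0.018
grip_force: 8.0
```

{"method": "step_arm", "body": {"steps": [[[0, 0, 0], [0, 0, 0.6], -1], [[0, 0, 0], [0, 0, 1.6], -1], [[0, 0, 0], [0, 0, 2.8], -1], [[0, 0, 0], [0, 0, 4], -1], [[0, 0, 0], [-0.3, -0.4, 5], -1], [[0, 0, 0], [-1, -1.5, 5.1], -1], [[0, 0, 0], [-1.8, -2.7, 5.1], -1], [[0, 0, 0], [-2.6, -3.9, 5.1], -1], [[0, 0, 0], [-3.4, -5.1, 5.1], -1], [[0, 0, 0], [-4.2, -6.3, 5.1], -1], [[0, 0, 0], [-5, -7.5, 5.1], -1], [[0, 0, 0], [-5.5, -8.2, 5.1], -1], [[0, 0, 0], [-5.7, -8.52, 5.1], -1], [[0, 0, 0], [-5.7, -8.52, 5.1], -1], [[0, 0, 0], [-5.7, -8.52, 5.1], -1], [[0, 0, 0], [-5.7, -8.52, 5.1], -1]]}}

```text
time: 5.7
eef_pos: [0.513, -0.264, 0.1498]
ee_rot: [3.141, -0.0, 2.211]
contact_force: [1.0, 0.2, 0.2]
grip_width: 0.0178
grip_force: 8.0
```

```bash
python3 - <<'E'
from h import *
c=cam("scene"); 
cv2.imwrite("pics/a.png",cv2.resize(c["frame"][70:220,130:330,::-1],(800,600),interpolation=cv2.INTER_CUBIC))
print(r.observe()["eef_pos"])
E
```

```text
[ 0.51296106 -0.26398214  0.14974946]
```

View pics/a.png

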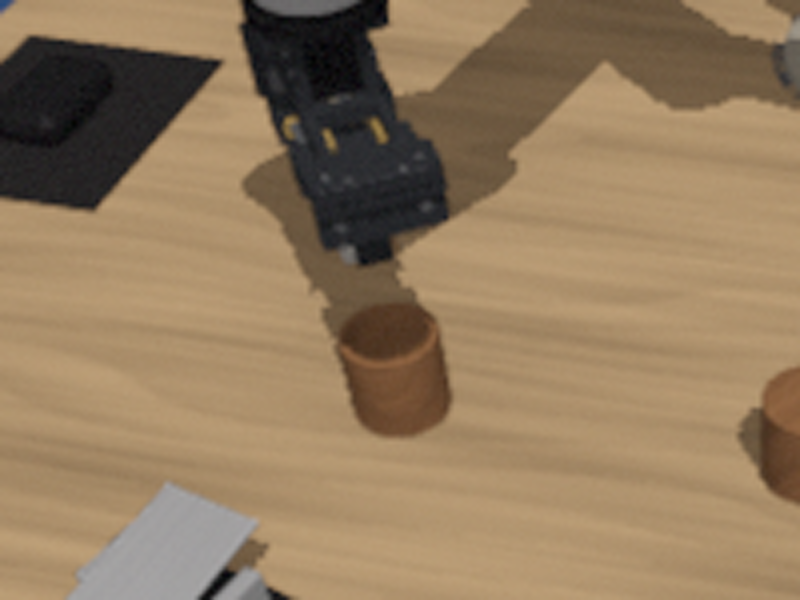

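The eraser is held between the fingertips (crop pixel 350,252), above the open pot at (392,340).

{"method": "step_arm", "body": {"steps": [[[0, 0, 0], [0, -0.04, -0.8], -1], [[0, 0, 0], [0, -0.04, -1.6], -1], [[0, 0, 0], [0, -0.04, -2.2], -1], [[0, 0, 0], [0, -0.04, -2.55], -1], [[0, 0, 0], [0, -0.04, -2.55], -1], [[0, 0, 0], [0, -0.04, -2.55], -1], [[0, 0, 0], [0, -0.04, -2.55], -1], [[0, 0, 0], [0, -0.04, -2.55], 0], [[0, 0, 0], [0, -0.04, -2.55], 0], [[0, 0, 0], [0, -0.04, -2.55], 0], [[0, 0, 0], [0, -0.04, -2.55], 0], [[0, 0, 0], [0, -0.04, -2.55], 0], [[0, 0, 0], [0, -0.04, -2.55], 0], [[0, 0, 0], [0, -0.04, -1.5], 0.5], [[0, 0, 0], [0, -0.04, 0], 1], [[0, 0, 0], [0, 0.8, 1.5], 1], [[0, 0, 0], [0, 2.5, 1.5], 1], [[0, 0, 0], [0, 4.5, 1.5], 1], [[0, 0, 0], [0, 6.5, 1.5], 1], [[0, 0, 0], [0, 8.5, 1.5], 1]]}}

```text
time: 7.75
eef_pos: [0.512, -0.0507, 0.1874]
ee_rot: [3.141, 0.0, 2.209]
contact_force: [1.2, 0.9, 0.5]
grip_width: 0.088
grip_force: 0.0
```

```bash
python3 - <<'E'
from h import *
t=cam("top"); s=cam("scene")
a=cv2.resize(t["frame"][200:275,250:450],(800,300),interpolation=cv2.INTER_CUBIC)
b=cv2.resize(s["frame"][130:205,180:380],(800,300),interpolation=cv2.INTER_CUBIC)
cv2.imwrite("pics/b.png",np.vstack([a,b])[:,:,::-1])
for n,c,p,q in(("top",t,(407,236),(302,238)),("scene",s,(229,162),(333,178))):
    print(n,circ(near(c,p,24,.056,.068)),circ(near(c,q,24,.056,.068)))
E
```

```text
top [ 5.125e-01 -2.645e-01  3.190e-02  1.740e+02  6.120e-02] [5.126e-01 7.700e-03 3.160e-02 1.120e+02 6.170e-02]
scene [ 5.126e-01 -2.642e-01  3.310e-02  1.790e+02  6.120e-02] [5.114e-01 7.900e-03 3.300e-02 4.040e+02 6.200e-02]
```

View pics/b.png

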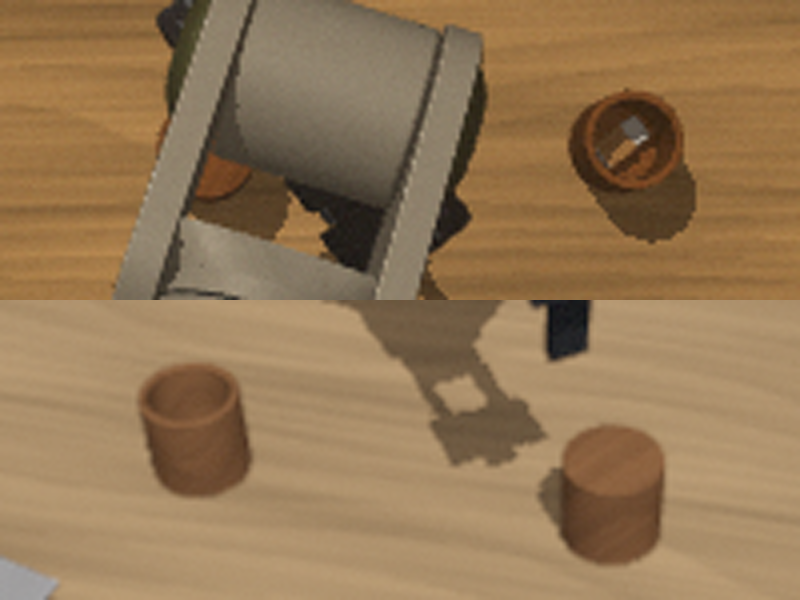

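The eraser lies in the pot (upper crop, 625,140) and neither pot has moved. Next is the cover.

{"method": "step_arm", "body": {"steps": [[[0, 0, 0], [0, 1.2, 0], 1], [[0, 0, 0], [0, 2, 0], 1], [[0, 0, 0], [0, 2.31, 0], 1], [[0, 0, 0], [0, 2.31, -1], 1], [[0, 0, 0], [0, 2.31, -2], 1], [[0, 0, 0], [0, 2.31, -2], 1], [[0, 0, 0], [0, 2.31, -3], 1], [[0, 0, 0], [0, 2.31, -4], 1], [[0, 0, 0], [0, 2.31, -5], 1], [[0, 0, 0], [0, 2.31, -5.5], 1], [[0, 0, 0], [0, 2.31, -5.68], 1], [[0, 0, 0], [0, 2.31, -5.68], 1], [[0, 0, 0], [0, 2.31, -5.68], 1]], "newtons": 20}}

```text
time: 9.15
eef_pos: [0.513, 0.0049, 0.0463]
ee_rot: [3.141, 0.001, 2.209]
contact_force: [-0.4, 0.0, 0.9]
grip_width: 0.0885
grip_force: 0.0
```

{"method": "step_arm", "body": {"steps": [[[0, 0, 0], [-0.03, 0.1, 0], 1], [[0, 0, 0], [-0.03, 0.1, 0], 1], [[0, 0, 0], [-0.03, 0.1, 0], -1], [[0, 0, 0], [-0.03, 0.1, 0], -1], [[0, 0, 0], [-0.03, 0.1, 0], -1], [[0, 0, 0], [-0.03, 0.1, 0], -1], [[0, 0, 0], [-0.03, 0.1, 0], -1], [[0, 0, 0], [-0.03, 0.1, 0], -1], [[0, 0, 0], [-0.03, 0.1, 0], -1], [[0, 0, 0], [-0.03, 0.1, 0], -1]]}}

```text
time: 10.15
eef_pos: [0.5117, 0.0078, 0.0453]
ee_rot: [3.142, 0.0, 2.21]
contact_force: [0.1, 0.5, 1.4]
grip_width: 0.0643
grip_force: 20.0
```

{"method": "step_arm", "body": {"steps": [[[0, 0, 0], [0, 0, 0.5], -1], [[0, 0, 0], [0, 0, 1.3], -1], [[0, 0, 0], [0, 0, 2.3], -1], [[0, 0, 0], [0, 0, 3.3], -1], [[0, 0, 0], [0, 0, 4.3], -1], [[0, 0, 0], [0, -0.4, 5], -1], [[0, 0, 0], [0, -1.4, 5.2], -1], [[0, 0, 0], [0, -2.6, 5.2], -1], [[0, 0, 0], [0, -3.8, 5.2], -1], [[0, 0, 0], [0, -5, 5.2], -1], [[0, 0, 0], [0, -6.2, 5.2], -1], [[0, 0, 0], [0, -7.4, 5.2], -1], [[0, 0, 0], [0, -8.6, 5.2], -1], [[0, 0, 0], [0, -9.6, 5.2], -1], [[0, 0, 0], [0, -10.4, 5.2], -1], [[0, 0, 0], [0.02, -10.8, 5.2], -1], [[0, 0, 0], [0.02, -10.9, 5.2], -1], [[0, 0, 0], [0.02, -10.9, 5.2], -1], [[0, 0, 0], [0.02, -10.9, 5.2], -1], [[0, 0, 0], [0.02, -10.9, 5.2], -1]]}}

```text
time: 12.15
eef_pos: [0.5123, -0.2638, 0.1754]
ee_rot: [3.142, -0.0, 2.211]
contact_force: [-0.0, 0.0, -1.5]
grip_width: 0.0643
grip_force: 20.0
```

```bash
python3 - <<'E'
from h import *
s=cam("scene")
cv2.imwrite("pics/c.png",cv2.resize(s["frame"][70:220,130:330,::-1],(800,600),interpolation=cv2.INTER_CUBIC))
print(r.observe()["eef_pos"],circ(near(s,(229,162),24,.056,.066)))
# cover: wood-coloured points above pot
P=s["P"]; F=s["frame"].astype(int); m=(F[...,0]-F[...,2]>35)&(P[...,2]>.1)&(P[...,2]<.22)&(np.hypot(P[...,0]-.5125,P[...,1]+.2645)<.06)
Q=P[m]; print(len(Q),Q[:,2].min(),Q[:,2].max())
T=Q[Q[:,2]>Q[:,2].max()-.006]; print("top",circ(T))
E
```

```text
[ 0.51227534 -0.26393885  0.17538626] [ 5.130e-01 -2.652e-01  3.300e-02  1.800e+02  6.120e-02]
338 0.1311026638761696 0.19132886990325318
top [ 5.327e-01 -2.862e-01  3.200e-03  4.000e+00  1.890e-01]
```

View pics/c.png

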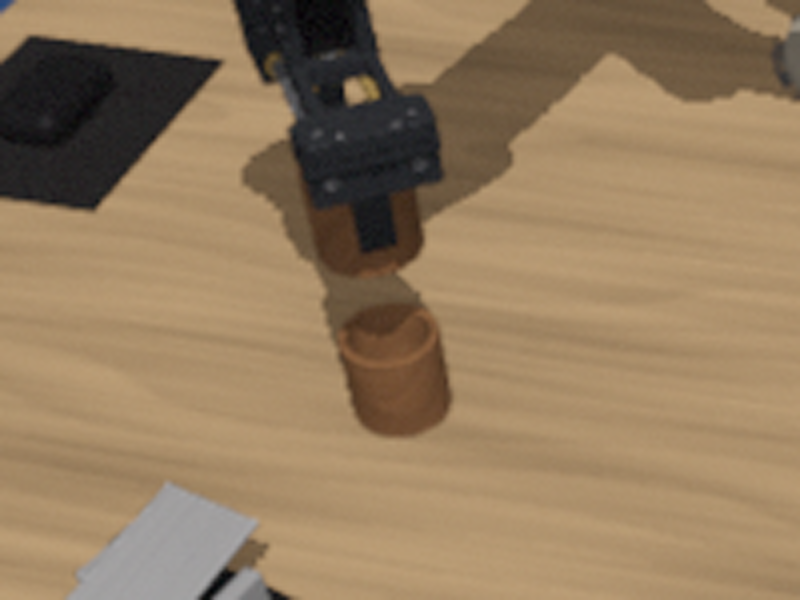

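The cover hangs upright at crop (365,225), right above the pot rim (392,335). I'll lower it most of the way and compare the two wall circles.

{"method": "step_arm", "body": {"steps": [[[0, 0, 0], [0.01, -0.03, -0.6], -1], [[0, 0, 0], [0.01, -0.03, -1.2], -1], [[0, 0, 0], [0.01, -0.03, -1.8], -1], [[0, 0, 0], [0.01, -0.03, -2.2], -1], [[0, 0, 0], [0.01, -0.03, -2.36], -1], [[0, 0, 0], [0.01, -0.03, -2.36], -1], [[0, 0, 0], [0.01, -0.03, -2.36], -1], [[0, 0, 0], [0.01, -0.03, -2.36], -1]]}}

```text
time: 13.0
eef_pos: [0.5126, -0.2656, 0.1169]
ee_rot: [3.141, 0.001, 2.21]
contact_force: [-0.0, -0.0, -1.3]
grip_width: 0.0638
grip_force: 20.0
```

```bash
cat >> h.py <<'E'
from scipy.optimize import least_squares
def wall(c,zlo,zhi):
    P=c["P"]; F=c["frame"].astype(int); d=np.hypot(P[...,0]-.5125,P[...,1]+.2645)
    m=(F[...,0]-F[...,2]>30)&(F[...,0]<190)&(P[...,2]>zlo)&(P[...,2]<zhi)&(d<.04)&(d>.026)
    Q=P[m]; view=(-c["R"].T@c["t"])[:2]-[.5125,-.2645]
    Q=Q[(Q[:,:2]-[.5125,-.2645])@view>0]
    # free tilt: centre at mean z and slope
    z=Q[:,2]-Q[:,2].mean()
    f=lambda p:np.hypot(Q[:,0]-p[0]-p[2]*z,Q[:,1]-p[1]-p[3]*z)-.032
    s=least_squares(f,[.5125,-.2645,0,0],loss="soft_l1",f_scale=.001); return len(Q),np.round(s.x,4),Q[:,2].min(),Q[:,2].max(),np.std(s.fun)
E
python3 - <<'E'
from h import *
s=cam("scene"); print(r.observe()["eef_pos"]); print(wall(s,.006,.056)); print(wall(s,.076,.125))
for n in ("scene",): 
    c=cam(n); print(wall(c,.006,.056),wall(c,.076,.125))
E
```

```text
[ 0.51257905 -0.26555706  0.11683369]
(364, array([ 0.51  , -0.2658, -0.0045,  0.0109]), np.float64(0.00618434874764809), np.float64(0.0556354017889659), np.float64(0.0011087205499664997))
(252, array([ 0.5118, -0.2659,  0.0062,  0.0191]), np.float64(0.07600646882074139), np.float64(0.12241499276665008), np.float64(0.0009747257999579924))
(369, array([ 0.51  , -0.2657,  0.0023,  0.0029]), np.float64(0.006055067845232008), np.float64(0.05596730137049478), np.float64(0.0010286878419519803)) (253, array([ 0.5117, -0.2658, -0.0012,  0.0039]), np.float64(0.07618730528963441), np.float64(0.12368981508299477), np.float64(0.0009580714030704387))
```

```bash
python3 - <<'E'
from h import *
s=cam("scene"); P=s["P"]
cv2.imwrite("pics/d.png",cv2.resize(s["frame"][110:185,185:285,::-1],(800,600),interpolation=cv2.INTER_CUBIC))
C=-s["R"].T@s["t"]; a=np.array([.5125,-.2645]); v=C[:2]-a; v/=np.linalg.norm(v); w=np.array([-v[1],v[0]])
d=P[...,:2]-a; along=d@v; side=d@w
for lo,hi in((.01,.02),(.02,.03),(.03,.04),(.04,.05),(.05,.058),(.076,.082),(.082,.088),(.088,.096),(.096,.11)):
    m=(P[...,2]>lo)&(P[...,2]<hi)&(abs(side)<.024)&(along>.01)&(along<.05)
    e=along[m]-np.sqrt(.032**2-side[m]**2); print(lo,m.sum(),np.round([np.median(e[side[m]<-.008]),np.median(e[abs(side[m])<.008]),np.median(e[side[m]>.008])],4))
E
```

```text
0.01 55 [-0.0032 -0.0028 -0.0024]
0.02 58 [-0.0029 -0.0024 -0.0029]
0.03 56 [-0.003  -0.0026 -0.0026]
0.04 62 [-0.0034 -0.0022 -0.0025]
0.05 48 [-0.0028 -0.0026 -0.0026]
0.076 37 [-0.0008 -0.0013 -0.0009]
0.082 40 [-0.0008 -0.0014 -0.0018]
0.088 33 [-0.0005 -0.0016 -0.0016]
0.096 75 [-0.0014  0.0126 -0.0016]
```

View pics/d.png

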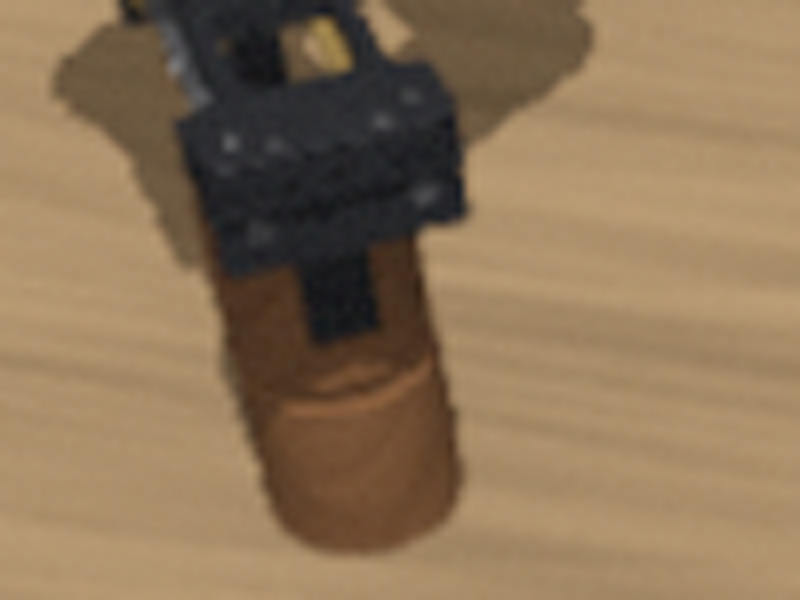

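The cover (crop 320,310) hangs about 1 cm above the rim arc (crop 355,395), parallel to it and about 1.3 mm towards the camera. I'll correct that and lower gently.

{"method": "step_arm", "body": {"steps": [[[0, 0, 0], [-0.05, 0, -0.05], -1], [[0, 0, 0], [-0.05, 0, -0.15], -1], [[0, 0, 0], [-0.05, 0, -0.25], -1], [[0, 0, 0], [-0.05, 0, -0.3], -1], [[0, 0, 0], [-0.05, 0, -0.32], -1], [[0, 0, 0], [-0.05, 0, -0.34], -1], [[0, 0, 0], [-0.05, 0, -0.34], -1], [[0, 0, 0], [-0.05, 0, -0.34], -1]]}}

```text
time: 13.95
eef_pos: [0.5112, -0.2654, 0.1078]
ee_rot: [3.142, 0.0, 2.21]
contact_force: [-0.3, -0.2, -1.0]
grip_width: 0.0642
grip_force: 20.0
```

{"method": "step_arm", "body": {"steps": [[[0, 0, 0], [0, 0, -0.02], -1], [[0, 0, 0], [0, 0, -0.04], -1], [[0, 0, 0], [0, 0, -0.04], -1]]}}

```text
time: 14.25
eef_pos: [0.5112, -0.2655, 0.1073]
ee_rot: [3.141, 0.001, 2.21]
contact_force: [-1.1, 0.8, 4.5]
grip_width: 0.0643
grip_force: 20.0
```

```bash
cat >> h.py <<'E'
def bands(s,bs):
    P=s["P"]; C=-s["R"].T@s["t"]; a=np.array([.5125,-.2645]); v=C[:2]-a; v/=np.linalg.norm(v); w=np.array([-v[1],v[0]])
    d=P[...,:2]-a; along=d@v; side=d@w
    for lo,hi in bs:
        m=(P[...,2]>lo)&(P[...,2]<hi)&(abs(side)<.024)&(along>.01)&(along<.05)
        A=P[m][:,:2]; q=least_squares(lambda p:np.hypot(A[:,0]-p[0],A[:,1]-p[1])-.032,a,loss="soft_l1",f_scale=.001).x
        b=(P[...,2]>lo)&(P[...,2]<hi)&(abs(side)<.045)&(along>-.02)&(along<.05)
        print(lo,hi,m.sum(),"c",np.round(q,4),"sides",np.round([side[b].min(),side[b].max()],4))
E
python3 - <<'E'
from h import *
for i in range(2):
    s=cam("scene"); bands(s,[(.01,.055),(.068,.084)])
print(r.observe()["contact_force"])
E
```

```text
0.01 0.055 259 c [ 0.51   -0.2656] sides [-0.0309  0.0317]
0.068 0.084 96 c [ 0.5103 -0.2655] sides [-0.0311  0.0315]
0.01 0.055 262 c [ 0.5099 -0.2658] sides [-0.0309  0.0318]
0.068 0.084 89 c [ 0.5101 -0.2652] sides [-0.0309  0.0315]
[-1.38902628  0.97646475  5.48498322]
```

Aligned within about 0.5 mm and in contact, so release.

{"method": "step_arm", "body": {"steps": [[[0, 0, 0], [0, 0, 0], -1], [[0, 0, 0], [0, 0, 0], 0.5], [[0, 0, 0], [0, 0, 0], 0.6], [[0, 0, 0], [0, 0, 0], 0.8], [[0, 0, 0], [0, 0, 0], 1], [[0, 0, 0], [0, 0, 0], 1], [[0, 0, 0], [0, 0, 0], 1], [[0, 0, 0], [0, 0, 0], 1], [[0, 0, 0], [0, 0, 0.3], 1], [[0, 0, 0], [0, 0, 0.8], 1], [[0, 0, 0], [0, 0, 1.6], 1], [[0, 0, 0], [0, 0, 2.6], 1], [[0, 0, 0], [0, 0, 3.8], 1], [[0, 0, 0], [0, 1, 4.5], 1], [[0, 0, 0], [0, 2.5, 4.5], 1], [[0, 0, 0], [0, 4.5, 4.5], 1], [[0, 0, 0], [0, 6.5, 4.5], 1], [[0, 0, 0], [0, 8, 4.5], 1], [[0, 0, 0], [0, 8, 4.5], 1], [[0, 0, 0], [0, 8, 4.5], 1]]}}

```text
time: 16.35
eef_pos: [0.5113, -0.065, 0.2203]
ee_rot: [3.141, 0.002, 2.211]
contact_force: [-0.5, -0.3, 0.5]
grip_width: 0.0882
grip_force: 0.0
```

```bash
python3 - <<'E'
from h import *
s=cam("scene"); t=cam("top"); bands(s,[(.01,.055),(.068,.115)])
P=t["P"].reshape(-1,3); q=P[(abs(P[:,2]-.124)<.006)&(np.hypot(P[:,0]-.5125,P[:,1]+.2645)<.06)]; print(circ(q))
P=s["P"].reshape(-1,3); q=P[(abs(P[:,2]-.124)<.005)&(np.hypot(P[:,0]-.5125,P[:,1]+.2645)<.06)]; print(circ(q), np.linalg.lstsq(np.c_[q[:,:2]-q[:,:2].mean(0),np.ones(len(q))],q[:,2],rcond=None)[0])
a=s["frame"][50:275,60:360]; b=t["frame"][115:265,180:480]
cv2.imwrite("pics/e.png",cv2.resize(np.vstack([a,b])[:,:,::-1],None,fx=1.6,fy=1.6))
E
```

```text
0.01 0.055 255 c [ 0.5101 -0.2655] sides [-0.0309  0.0318]
0.068 0.115 307 c [ 0.5101 -0.2656] sides [-0.0311  0.0314]
[ 5.128e-01 -2.648e-01  3.220e-02  5.390e+02  1.231e-01]
[ 5.124e-01 -2.649e-01  3.200e-02  3.670e+02  1.240e-01] [-0.02080244 -0.01021452  0.12381392]
```

View pics/e.png

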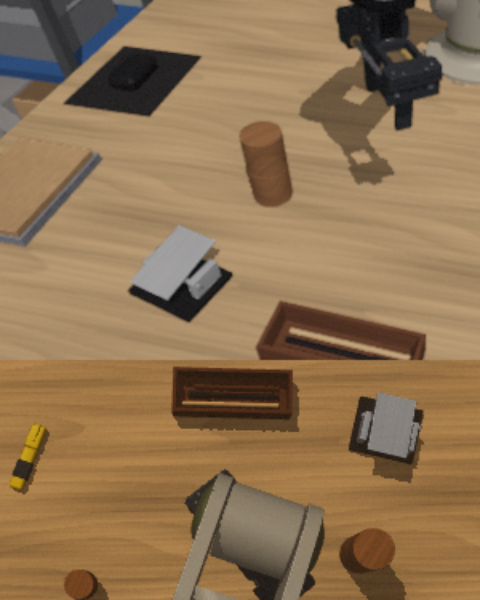

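The pots stand stacked and coaxial (image 265,165), with the cover's top at 124 mm and level. The bystanders are where they were.

```bash
python3 -c "
from station import r; print(r.sign_off())"
```

```text
the job is handed in; nothing more can be done
None
```

The eraser is in the mouth-up pot, and its twin is set mouth-down on top with the rims aligned to within about 0.5 mm; the bystanders were left alone, and the job was handed in at about 16 s.

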